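# Check the tyre pressure with a pencil gauge

### The arm

A 7-joint arm with a two-finger parallel gripper is mounted at the origin on a cart in front of the work surface, level with it; the furniture and walls round the work are solid. World frame = base frame: x ahead of the robot, y to its left, z up, the work surface at z = 0. Lengths are in mm, angles in rad, forces in N, time in s.
With the tool pointing down it reaches from about 400 to 875 mm from the base axis. Payload 4.4 kg.
Tool frame: the origin (TCP) lies where the fingers leave the gripper's body, on its centre line; the fingertips stand 73 mm ahead of it and the grasp point (between the pads) lies 54 mm ahead of it; z points along the fingers, y is the line along which they close (so a half turn about z gives the same grasp; the last joint's range is limited). The gripper opens to 85 mm and grips with 20 to 120 N. Pads are 22 mm wide; open, the fingers measure 114 mm over their backs; the gripper's body (76 mm by 85 mm) begins 54 mm behind the grasp point. The pads swing forward as they close: fully open they stand 13 mm farther back than shut.
Start: joints at [1.123, 0.628, 0.038, 1.517, -0.027, 0.996, -0.02], TCP at [242.21, -603.201, 303.913] pointing down, gripper open.
Joint ranges: [-3.06, 3.06], [-0.37, 2.12], [-1.25, 1.32], [0.18, 2.47], [-1.1, 4.24], [0.23, 1.98], [-2.94, 2.94]. Speed limits (rad/s): [2.57, 2.57, 3.14, 3.14, 3.14, 3.14, 3.14].

### API

Orientations are given as [roll, pitch, yaw] about the fixed x, y, z axes, in that order (R = Rz(yaw) Ry(pitch) Rx(roll)).
In Python, from cell import ctrl gives the robot as it stands.
- The arm moves only by the tool send_rows, never from a script. Its argument "rows" is a list that holds one entry, the list of rows, each a list of 6 numbers: the shift along the tool's x, y, z in cm, then the turn, a rotation vector about the tool's x, y, z in rad. In form: [[[tx, ty, tz, wx, wy, wz], ...]]. A call has 1 to 10 rows; each row is the pose to reach, as a shift and turn from the pose commanded when the call began, along the tool's axes at that moment; what a row does not reach only later rows make up. A row lasts 1/10 s, in which the tool goes at most 50 mm and 8.59 degrees, less where a joint would pass 70% of its speed; a pose out of reach is approached as far as the arm can. A call with a gripper value outside its range is refused whole. "grip" is the closure in counts, from 0 (fully open) to 255 (shut), set as the call begins (left out, the last holds). The fingers move at their own pace and stop on an object; the grip force is fixed at half the most. Time passes only in rows, so rows that repeat a pose let the fingers close. It gives the time, the measured TCP pose, the force, the opening and the grip force at its end, in the units of the state.
- ctrl.read_state(): the state, without advancing time (a new reading comes with each control period).
- ctrl.get_image(name): name is "scene" or "top" or "wrist"; returns a dict with "pixels" (420x560x3 uint8, red, green, blue), "fx", "fy", "cx", "cy" (pixels), "extrinsics" (4x4, takes a point from camera to world coordinates); the wrist camera has in their place "mount" (4x4, takes a point from camera to tool coordinates, whose origin is the TCP and whose axes are the flange's). Camera axes: x right, y up, looking along -z (the intrinsics and any distortion apply to the point x, -y, -z); pixel columns grow to the right and rows downward; lengths in mm; the calibration is good to about 2 mm. A picture is of the moment at which its call begins: read the wrist's pose just before it. There is no depth.
- ctrl.finish_job(): hands the job in; it is judged then, once.
The state is a dict: "clock": time; "qpos": joint angles; "qd": joint speeds; "tau": joint torques, N m; "eef_pos": TCP position; "tool_rot": TCP orientation; "force": force on the tool from outside, world axes, zero at the start; "torque": the same for the moment, N m; "width": finger opening in mm; "gripper_force": force on a finger pad.
Only numpy, scipy, OpenCV 4.12 (cv2) and the standard library are available. Lean on these libraries where they do the work, as an engineer would, in place of code of your own. Each camera call takes 0.05 s, during which the arm holds its last target. There are 200 camera calls.

### The job

Check the pressure of the tyre of the small wheel that lies on the desk. The gauge in its rest still shows an old reading, so first push its white rod all the way back in; then take the gauge off the rest, press its chuck straight down over the valve stem until it is fully home and the rod has been pushed out, and lay the gauge back in its rest with the rod still standing out, so that the new reading can be taken. Do not shove or tip the wheel or the things round it.

Things in the scene. Friction and masses are not known exactly. Their poses are not given: they have to be found in the camera images.
- wheel: pneumatic wheel, 200 mm across, 50 mm thick, black tyre on an aluminium rim, lying loose on its side (2.3 kg). Origin: centre of its underside on the desk; z up; +x points from the hub to the valve stem. The tyre's top is 50 mm, the hub's top 57 mm above the desk
- valve_tip (a point): top centre of the upright brass valve stem: 8.4 mm thick, 44 mm from the wheel's axis, tip 75 mm above the desk; the rubber boot round its foot (13 mm thick) ends 27 mm below the tip. In it sits a sprung core pin that the hidden tyre pressure holds up with a constant 6 to 11 N
- gauge_grip (a point): centre of the gauge's steel head, 30 x 22 x 24 mm (x, y, z); grip it across y. Gauge frame: x along the barrel, z up when it lies in the rest. The 16 mm round barrel runs to -x and ends 111 mm from here, the 14 mm square red nose runs to +x and ends 44 mm from here; the chuck, a black rubber bell up to 26.5 mm across, points to -z, its mouth 42.5 mm below here. 0.2 kg
- chuck_seat (a point): floor inside the chuck, 25 mm below gauge_grip. The mouth, 17.5 mm further down, is 20 mm wide and narrows like a funnel to an 11 mm bore. The chuck is home when this point meets valve_tip; there it stops hard. A sprung plunger in the bore meets the core pin 10 mm before that, and from there the push grows to 6 to 11 N
- rod_end (a point): outer end of the rod's white button (11.6 mm across) at the gauge's tail (-x). Rod and button slide along the barrel's axis; this point is 118 mm from gauge_grip when the rod is all the way in (7 mm beyond the barrel's end), more by the rod's travel otherwise
- rod (a joint): how far the white rod stands out of the barrel: 0 = all the way in, up to 0.042 m. It slides stiffly (about 0.6 N) and stays where it is left. A full press on this tyre brings it out by 17 to 34 mm, depending on the pressure, and it stays out when the gauge is lifted off
- rest: the gauge's rest, fixed: grey base 170 x 60 x 10 mm with two orange forks, open and flared at the top (83 mm high), that carry the gauge level, tail to -x. Origin: on the desk under rest_seat; x along the gauge, z up. Nose fork at x = 30 to 38 mm (gap 18 mm), barrel fork at x = -84 to -76 mm (gap 20 mm), end wall at x = 49 to 55 mm (74 mm high) that stops the nose as the rod is pushed in
- rest_seat (a point): where gauge_grip lies when the gauge rests in the forks, 62 mm above the desk (up to 5 mm off along x is well)
- driver_amber: amber screwdriver, 144 mm long, a bystander
- flux_bottle: small amber dropper bottle with a black tip, 28 mm across, 70 mm high, a bystander
- marker_red: marker pen with a red cap, 136 mm long, a bystander
- tape_kraft: roll of brown tape, 85 mm across, 24 mm high, a bystander

How it is judged (in metres and radians):
On the way, in this order (a step that is already met when the one before it is completed fails the run):
1. the rod is pushed all the way in (value of joint rod below 0.002 m), for 0.1 s.
2. the chuck sits fully home on the valve stem (its floor within 3 mm of the stem's tip), square to the wheel, and the rod has come out at least 15 mm (distance between chuck_seat and valve_tip below 0.003 m and angle between the z axis of gauge_grip and the z axis of wheel, either way round below 0.12 rad and value of joint rod above 0.015 m), for 0.2 s.
At the end, for the whole second after the job is handed in: The gauge lies level in both forks of its rest again (gauge_grip within 10 mm of rest_seat, lined up with the rest within 7 degrees, chuck down within 14 degrees), its rod still out by more than 15 mm, and the wheel is at rest (value of joint rod above 0.015 m and distance between gauge_grip and rest_seat below 0.01 m and angle between the x axis of gauge_grip and the x axis of rest, either way round below 0.12 rad and angle between gauge_grip's own z axis and vertical below 0.25 rad and linear speed of wheel below 0.02 m/s); the robot touches nothing.
It fails at once if the wheel is shoved more than 25 mm or tipped (distance of wheel from where it was at the start of the episode above 0.025 m or angle between wheel's own z axis and vertical above 0.1 rad).
It fails at once if a bystander is shoved more than 30 mm (distance of any of driver_amber, flux_bottle, marker_red, tape_kraft from where it was at the start of the episode above 0.03 m).
It also fails if it takes over 59 s, if anything falls off the work surface, if the arm or the gripper's body presses on something with over 40 N, if the wrist force passes 120 N, or if a joint passes its speed limit or range.

## Working session

There is one attempt and no reset: what is moved stays moved. The work goes in short steps, Python scripts to look and compute and a tool call to move; the robot and the scene stay as the last step left them, time stands still between calls to the robot, and variables do not carry over. Pictures are saved under pics/ and viewed, at most 10 in all, crops included, and the job is handed in when it is done.

Besides the shell and the picture viewer there is one more tool, called by a JSON object that holds its "name" and its "arguments". send_rows: Moves the arm, as the interface text tells. Its arguments: {"type":"object","properties":{"rows":{"type":"array","items":{"type":"array","items":{"type":"array","items":{"type":"number"}}}},"grip":{"type":"number"}},"required":["rows"]}

```bash
mkdir -p pics; ls; cat > h.py <<'E'
import numpy as np, cv2
from cell import ctrl
from scipy.spatial.transform import Rotation as Ro
def Rt(s): return Ro.from_euler('xyz', s['tool_rot']).as_matrix()
def cam(name, save=None):
    s=ctrl.read_state(); d=ctrl.get_image(name)
    if name=='wrist':
        T=np.eye(4);T[:3,:3]=Rt(s);T[:3,3]=s['eef_pos'];E=T@np.array(d['mount'])
    else: E=np.array(d['extrinsics'])
    d['E']=E
    if save: cv2.imwrite(save, np.ascontiguousarray(d['pixels'][:,:,::-1]))
    return d
def ray(d,u,v):
    r=np.array([(u-d['cx'])/d['fx'],-(v-d['cy'])/d['fy'],-1.]); r=d['E'][:3,:3]@r
    return d['E'][:3,3], r/np.linalg.norm(r)
def plane(d,u,v,z):
    o,r=ray(d,u,v); return o+r*(z-o[2])/r[2]
def tri(*obs):
    A=np.zeros((3,3));b=np.zeros(3)
    for d,u,v in obs:
        o,r=ray(d,u,v);P=np.eye(3)-np.outer(r,r);A+=P;b+=P@o
    x=np.linalg.solve(A,b)
    res=[np.linalg.norm((np.eye(3)-np.outer(ray(*q)[1],ray(*q)[1]))@(x-ray(*q)[0])) for q in obs]
    return x,np.round(res,1)
def proj(d,p):
    q=np.linalg.inv(d['E'])@np.append(p,1); return np.array([d['cx']+d['fx']*q[0]/-q[2], d['cy']-d['fy']*q[1]/-q[2]])
E
python3 - <<'E'
from h import *
for n in ('scene','top'):
    d=cam(n,f'pics/{n}0.png'); print(n,d['fx'],d['cx'],d['cy'],[k for k in d],d['E'].round(2).tolist())
print(ctrl.read_state())
E
```

```text
pics
scene 480.2452235755029 280.38821006128416 205.09742187350224 ['pixels', 'fx', 'fy', 'cx', 'cy', 'extrinsics', 'E'] [[-0.87, 0.27, -0.41, 170.36], [-0.49, -0.5, 0.71, 905.76], [-0.02, 0.82, 0.57, 716.26], [0.0, 0.0, 0.0, 1.0]]
top 451.0276413488695 288.97094107183193 204.6847552269485 ['pixels', 'fx', 'fy', 'cx', 'cy', 'extrinsics', 'E'] [[0.02, 1.0, -0.08, 518.05], [-1.0, 0.02, 0.02, 113.09], [0.02, 0.08, 1.0, 1357.28], [0.0, 0.0, 0.0, 1.0]]
{'clock': 0.1, 'qpos': array([ 1.12320889,  0.62927429,  0.03845869,  1.51825514, -0.02702967,
        0.99630589, -0.01998585]), 'qd': array([ 1.01527080e-03, -2.12303409e-03,  9.78589649e-04, -3.05407029e-03,
        1.53028882e-03,  2.41630365e-04, -6.01035298e-05]), 'tau': array([ 1.84285156e-03, -5.64533257e+01,  1.22973327e+00, -1.93974191e+01,
        1.11746634e-02,  5.42641836e-03, -4.81618756e-06]), 'eef_pos': array([ 242.04493074, -602.78726554,  303.07191104]), 'tool_rot': array([-3.13986805e+00,  1.59859433e-06,  3.81774464e-01]), 'force': array([ 0.42311265, -0.01139484, -0.29578848]), 'torque': array([ 0.00756011,  0.02966843, -0.0105668 ]), 'gripper_force': 0.0, 'width': 85.3598718653194}
```

View pics/scene0.png

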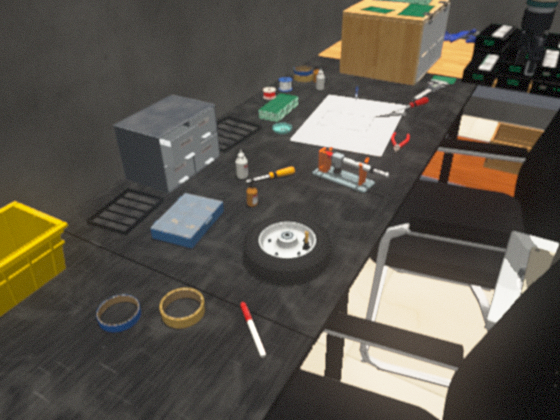

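View pics/top0.png

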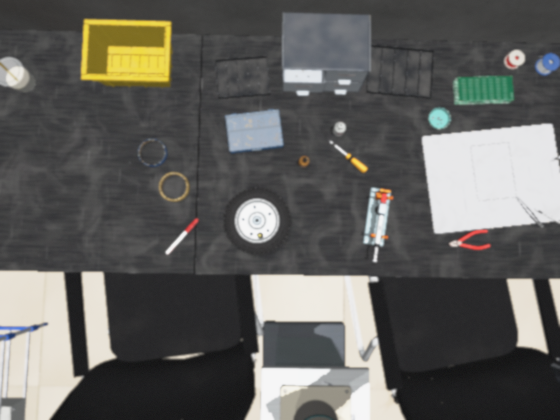

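The scene view shows the wheel at (288,245) with its valve near (304,240), and the rest at (345,172). In the top view the wheel is at (257,219), the valve near (260,236), the rest at (377,217), and the white rod points to the robot, ending near (375,262).

```bash
python3 - <<'E'
from h import *
a=cv2.imread('pics/scene0.png');b=cv2.imread('pics/top0.png')
r=lambda i,x,y,w,h:cv2.resize(i[y:y+h,x:x+w],(400,300),interpolation=cv2.INTER_CUBIC)
m=np.vstack([np.hstack([r(a,305,135,100,75),r(a,238,205,100,75)]),np.hstack([r(b,330,180,100,75+0),r(b,210,185,100,75)])])
cv2.imwrite('pics/m1.png',m)
d=cam('top')
for n,u,v,z in [('wheel',257,219,50),('valve',260,236,75),('rest',377,217,30),('rodend',375.,262,62),('orange far',380,193,80)]: print(n,plane(d,u,v,z).round(0))
E
```

```text
wheel [584. 178.  50.]
valve [535. 168.  75.]
rest [ 597. -175.   30.]
rodend [ 466. -162.   62.]
orange far [ 663. -173.   80.]
```

View pics/m1.png

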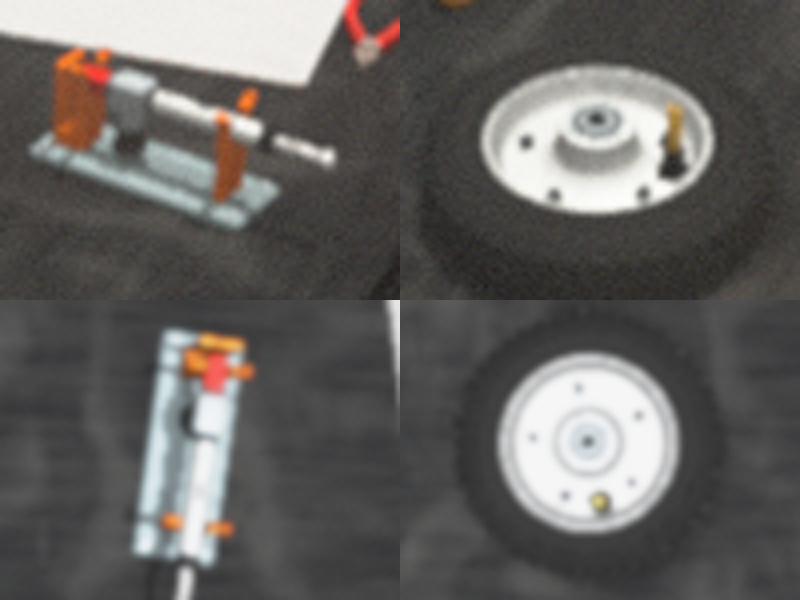

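The crops show the gauge head at top pixel (382.7,208), the barrel at (378,243) and the valve at (260,235). In the scene view the rod end is at (388.7,173.7), the head at about (338,157) and the valve tip at (306.8,232).

```bash
cat >> h.py <<'E'
def delta(p,yaw,s=None):
    s=s or ctrl.read_state(); R=Rt(s); t=R.T@(np.array(p)-s['eef_pos'])/10
    G=Ro.from_euler('xyz',[np.pi,0,yaw]).as_matrix(); w=Ro.from_matrix(R.T@G).as_rotvec()
    return np.round(t,2),np.round(w,4)
E
python3 - <<'E'
from h import *
T=cam('top');S=cam('scene')
print('rodend S',plane(S,388.7,173.7,62)); 
g=plane(T,382.75,208.3,74);b=plane(T,378,243.5,70);print('head',g,b,'yaw',np.arctan2(*(g-b)[1::-1]))
print('head tri',tri((T,382.75,206.5),(S,338,154)))
print('valve tri',tri((T,260,235.5),(S,306.8,231.5)))
print('delta',delta([500,-180,330],-0.1))
E
```

```text
rodend S [ 467.86128529 -168.94773175   62.        ]
head [ 619.98715699 -182.03646391   74.        ] [ 519.21344645 -169.22236214   70.        ] yaw -0.12647842925863392
head tri (array([ 622.59607669, -183.12715816,   74.01204883]), array([2.8, 2.8]))
valve tri (array([536.47496128, 167.74542693,  75.18334195]), array([0.2, 0.2]))
delta (array([ 39.69, -29.65,  -2.63]), array([-8.000e-04,  2.000e-04,  4.817e-01]))
```

{"name": "send_rows", "arguments": {"rows": [[[4,-3,0,0,0,0.05],[8,-6,0,0,0,0.1],[12,-9,0,0,0,0.15],[16,-12,-0.5,0,0,0.2],[20,-15,-1,0,0,0.25],[24,-18,-1.5,0,0,0.3],[28,-21,-2,0,0,0.35],[32,-24,-2.5,0,0,0.4],[36,-27,-2.6,0,0,0.45],[39.7,-29.7,-2.6,0,0,0.48]]], "grip": 255}}

```text
clock: 1.25
eef_pos: [501.0, -177.5, 330.4]
tool_rot: [-3.142, -0.001, -0.099]
force: [0.5, -0.3, -0.0]
width: -0.1
gripper_force: 0.0
```

{"name": "send_rows", "arguments": {"rows": [[[0,0,0,0,0,0],[0,0,0,0,0,0],[0,0,0,0,0,0],[0,0,0,0,0,0]]]}}

```text
clock: 1.65
eef_pos: [499.1, -181.4, 329.9]
tool_rot: [3.141, 0.0, -0.101]
force: [-0.1, -0.4, -0.2]
width: -0.1
gripper_force: 0.0
```

```bash
python3 - <<'E'
from h import *
d=cam('wrist','pics/w1.png');print(d['E'].round(2).tolist(),d['fx'])
s=ctrl.read_state();print(s['clock'],s['eef_pos'],s['tool_rot'],s['width'])
E
```

```text
[[-0.1, 0.96, 0.27, 567.4], [-0.99, -0.1, -0.03, -189.43], [0.0, -0.28, 0.96, 400.49], [0.0, 0.0, 0.0, 1.0]] 368.4152079321587
1.7 [ 499.14439832 -181.31713784  329.94697383] [ 3.14111503e+00  2.60288001e-04 -1.01256166e-01] -0.04751646709771577
```

View pics/w1.png

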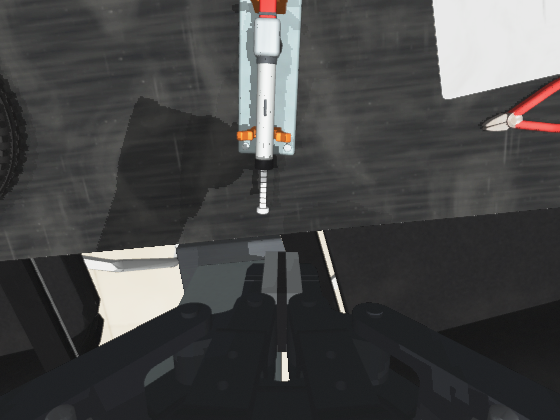

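The wrist view shows the head's top at about (268,36), the barrel along u≈265, the barrel fork tips at (245,136) and (288,137), and the rod button's end at (263,213).

{"name": "send_rows", "arguments": {"rows": [[[2.2,1,0,0,0,0],[4.4,2,0,0,0,0],[4.4,2,0,0,0,0],[4.4,2,0,0,0,0],[4.4,2,0,0,0,0]]]}}

```text
clock: 2.2
eef_pos: [540.7, -204.1, 329.7]
tool_rot: [-3.141, 0.001, -0.099]
force: [-1.0, 0.5, -0.4]
width: 0.2
gripper_force: 0.0
```

```bash
python3 - <<'E'
from h import *
import pickle
d=cam('wrist','pics/w2.png');pickle.dump(d,open('w2.pkl','wb'))
s=ctrl.read_state();print(s['clock'],s['eef_pos'],s['tool_rot'])
a=cv2.imread('pics/w1.png')[0:225,190:340]; b=cv2.imread('pics/w2.png')[50:275,190:340]
m=np.hstack([cv2.resize(i,(400,600),interpolation=cv2.INTER_CUBIC) for i in(a,b)])
cv2.imwrite('pics/m2.png',m)
E
```

```text
2.25 [ 540.8498658  -203.86527178  329.86048017] [-3.14118078e+00  9.37695211e-04 -9.88100617e-02]
```

View pics/m2.png

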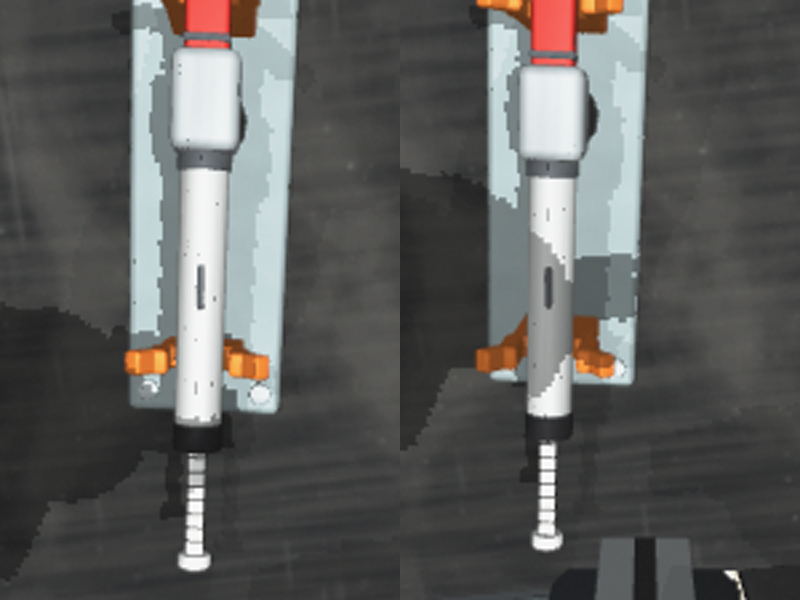

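Head top centre: w1 (267.6,37.1), w2 (247.7,92.4). Button end: w1 (262.4,213), w2 (245.1,255.5). Barrel end: w1 (263.9,168.7), w2 (245.1,215).

```bash
python3 - <<'E'
from h import *
import pickle
w2=pickle.load(open('w2.pkl','rb'))
w1=dict(w2);T=np.eye(4);T[:3,:3]=Ro.from_euler('xyz',[3.14111503,2.6e-4,-.10125617]).as_matrix();T[:3,3]=[499.144,-181.317,329.947];w1['E']=T@np.array(w2['mount'])
def P(a,b):return tri((w1,190+a[0]/2.6667,a[1]/2.6667),(w2,190+(b[0]-400)/2.6667,50+b[1]/2.6667))
H=P((207,99),(554,113));B=P((193,567),(547,547));C=P((197,450),(547,440))
O=P((147,362),(497,358));O2=P((248,363),(597,363))
for n,p in zip('head button barrelend forkL forkR'.split(),(H,B,C,O,O2)):print(n,p[0].round(1),p[1])
h,b=H[0],B[0];print('yaw',np.arctan2(*(h-b)[1::-1]),np.hypot(*(h-b)[:2]))
print('z-fixed head',plane(w1,267.6,37.1,74),plane(w2,247.7,92.4,74),'btn',plane(w1,262.4,212.6,62),plane(w2,245.1,255.1,62))
print('barrel ax',plane(w1,190+201/2.6667,200/2.6667,70)-plane(w1,190+197/2.6667,420/2.6667,70))
print('barrel ax2',plane(w2,190+152/2.6667,50+190/2.6667,70)-plane(w2,190+148.5/2.6667,50+405/2.6667,70))
E
```

```text
head [ 618.  -183.3   69.9] [0.3 0.3]
button [ 466.6 -161.3   65.7] [0.4 0.4]
barrelend [ 509.9 -167.8   73.5] [0.1 0.1]
forkL [ 540.7 -154.7   74.2] [0. 0.]
forkR [ 537.3 -188.2   80.5] [0.7 0.7]
yaw -0.14453243889898854 152.9726811080909
z-fixed head [ 617.55581233 -183.07873727   74.        ] [ 617.7495734  -183.85919602   74.        ] btn [ 465.73187047 -160.59596262   62.        ] [ 464.86389173 -161.03185026   62.        ]
barrel ax [69.50183678 -9.26581629  0.        ]
barrel ax2 [ 72.54665213 -10.35532663   0.        ]
```

```bash
python3 -c "
from h import *
print(delta([424.5,-156.1,123],-0.14))"
```

```text
(array([-12.03,  -3.6 ,  20.7 ]), array([-0.0004,  0.0009,  0.0412]))
```

{"name": "send_rows", "arguments": {"rows": [[[-3,-0.9,2,0,0,0.02],[-6,-1.8,4,0,0,0.041],[-9,-2.7,6,0,0,0.041],[-12,-3.6,8,0,0,0.041],[-12,-3.6,12,0,0,0.041],[-12,-3.6,16,0,0,0.041],[-12,-3.6,19,0,0,0.041],[-12,-3.6,20.7,0,0,0.041],[-12,-3.6,20.7,0,0,0.041],[-12,-3.6,20.7,0,0,0.041]]]}}

```text
clock: 3.25
eef_pos: [425.8, -156.3, 123.4]
tool_rot: [-3.142, 0.0, -0.139]
force: [-1.0, 0.6, -0.0]
width: 0.2
gripper_force: 0.0
```

```bash
python3 - <<'E'
from h import *
cam('wrist','pics/w3.png')
s=ctrl.read_state();print(s['clock'],s['eef_pos'],s['tool_rot'],delta([617.6-.99*131,-183.3+.1395*131,123],-.14))
E
```

```text
3.3 [ 426.21737051 -156.42434379  123.84635341] [ 3.14136852e+00 -1.31953460e-03 -1.39301587e-01] (array([ 6.23, -0.  ,  0.09]), array([ 0.0002, -0.0013,  0.0007]))
```

View pics/w3.png

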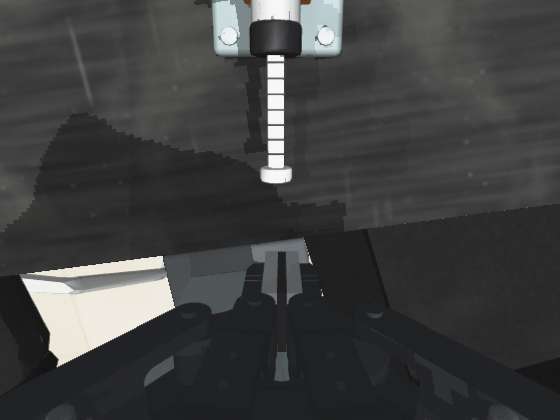

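The button at (276,175) lies in front of the fingers' centre line (u≈282), within a few mm, so I can push straight ahead.

{"name": "send_rows", "arguments": {"rows": [[[1,0.1,0,0,0,0],[2,0.1,0,0,0,0],[2.8,0.1,0,0,0,0],[3.4,0.1,0,0,0,0],[4.0,0.1,0,0,0,0],[4.6,0.1,0,0,0,0],[5.2,0.1,0,0,0,0],[5.7,0.1,0,0,0,0],[6.1,0.1,0,0,0,0],[6.1,0.1,0,0,0,0]]]}}

```text
clock: 4.3
eef_pos: [487.0, -165.9, 122.9]
tool_rot: [3.141, -0.001, -0.139]
force: [-0.1, -0.7, -0.6]
width: 0.0
gripper_force: 0.0
```

{"name": "send_rows", "arguments": {"rows": [[[0.1,0,0,0,0,0],[0.2,0,0,0,0,0],[0.3,0,0,0,0,0],[0.3,0,0,0,0,0]]]}}

```text
clock: 4.7
eef_pos: [489.2, -166.2, 122.9]
tool_rot: [-3.142, 0.0, -0.139]
force: [-0.5, 1.0, -1.2]
width: 0.1
gripper_force: 0.2
```

{"name": "send_rows", "arguments": {"rows": [[[0.1,0,0,0,0,0],[0.2,0,0,0,0,0],[0.3,0,0,0,0,0],[0.3,0,0,0,0,0]]]}}

```text
clock: 5.1
eef_pos: [492.3, -166.6, 122.9]
tool_rot: [3.142, -0.0, -0.139]
force: [-1.3, -0.5, 0.4]
width: 0.1
gripper_force: 0.3
```

{"name": "send_rows", "arguments": {"rows": [[[0.1,0,0,0,0,0],[0.2,0,0,0,0,0],[0.3,0,0,0,0,0],[0.3,0,0,0,0,0]]]}}

```text
clock: 5.5
eef_pos: [495.4, -167.0, 122.9]
tool_rot: [3.142, -0.0, -0.139]
force: [-0.5, 0.5, -0.2]
width: 0.4
gripper_force: 0.2
```

```bash
python3 - <<'E'
from h import *
cam('wrist','pics/w4.png')
T=cam('top','pics/t4.png')
a=cv2.imread('pics/w4.png')[0:320,180:380];b=cv2.imread('pics/t4.png')[180:280,340:402]
cv2.imwrite('pics/m4.png',np.hstack([cv2.resize(a,(375,600)),cv2.resize(b,(372,600),interpolation=cv2.INTER_CUBIC)]))
E
```

```text
(no output)
```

View pics/m4.png

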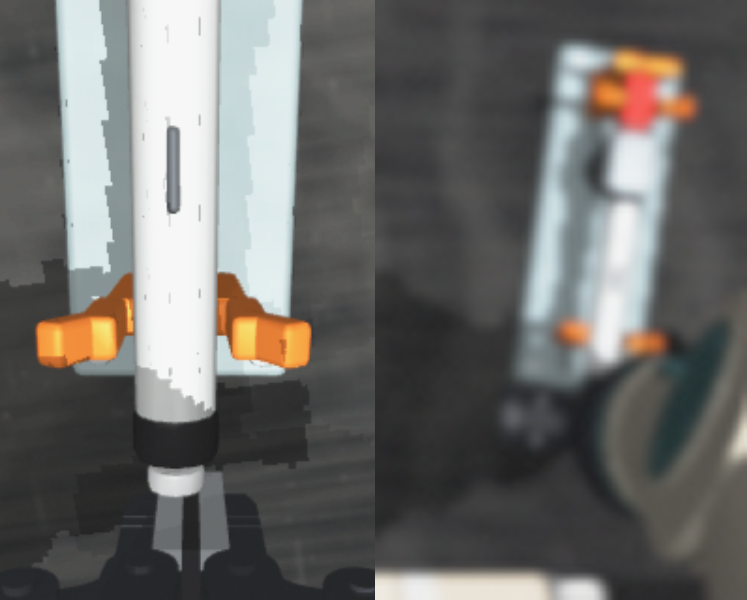

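The button (crop (176,482)) now stands just off the black collar, so it is nearly in. I'll press on until the force rises.

{"name": "send_rows", "arguments": {"rows": [[[0.1,0,0,0,0,0],[0.2,0,0,0,0,0],[0.3,0,0,0,0,0],[0.3,0,0,0,0,0]]]}}

```text
clock: 6.0
eef_pos: [496.5, -167.2, 122.7]
tool_rot: [-3.141, 0.004, -0.139]
force: [-4.4, 0.5, 1.2]
width: -0.1
gripper_force: 2.5
```

{"name": "send_rows", "arguments": {"rows": [[[0.1,0,0,0,0,0],[0.2,0,0,0,0,0],[0.3,0,0,0,0,0],[0.3,0,0,0,0,0]]]}}

```text
clock: 6.4
eef_pos: [496.9, -167.3, 122.4]
tool_rot: [-3.14, 0.009, -0.14]
force: [-9.5, -0.6, 6.2]
width: -0.2
gripper_force: 4.9
```

Hard stop at about 10 N, so the rod is in. I'll back off, rise and look at the gauge.

{"name": "send_rows", "arguments": {"rows": [[[-1,0,0,0,0,0],[-3,0,0,0,0,0],[-4,0,-2,0,0,0],[-2,0,-6,0,0,0],[1,0,-10,0,0,0],[4.5,0,-14,0,0,0],[4.5,0,-17,0,0,0],[4.5,0,-17,0,0,0],[4.5,0,-17,0,0,0],[4.5,0,-17,0,0,0]]], "grip": 0}}

```text
clock: 7.4
eef_pos: [544.9, -173.8, 292.0]
tool_rot: [-3.141, 0.001, -0.139]
force: [0.0, -0.1, 0.4]
width: 85.3
gripper_force: 0.0
```

```bash
python3 - <<'E'
from h import *
import pickle
d=cam('wrist','pics/w5.png');pickle.dump(d,open('w5.pkl','wb'))
s=ctrl.read_state();print(s['clock'],s['eef_pos'],s['tool_rot'])
a=cv2.imread('pics/w5.png')[0:270,180:380]
cv2.imwrite('pics/m5.png',cv2.resize(a,(444,600)))
E
```

```text
7.45 [ 544.78239163 -173.82575392  291.69245324] [-3.14121837e+00  2.04185898e-03 -1.39327541e-01]
```

View pics/m5.png

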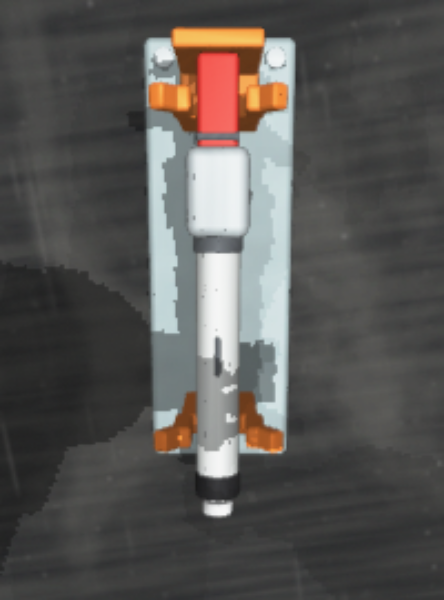

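The gauge lies against the end wall with the rod in. Its head top is at crop (218.5,192), which is pixel (278.4,86.5). The fork tips are at crop (168,97)/(268,97) and (172,440)/(266,438).

```bash
python3 - <<'E'
from h import *
import pickle
d=pickle.load(open('w5.pkl','rb'))
f=lambda x,y,z:plane(d,180+x/2.22,y/2.222,z)
H=f(218.5,192,74);print('head',H)
n=(f(168,97,83)+f(268,97,83))/2;t=(f(172,440,80)+f(266,438,80))/2;print(n,t,np.linalg.norm(n-t),'yaw',np.arctan2(*(n-t)[1::-1]))
print('btn',f(218,515,62), 'wall',f(218,45,74),f(218,28,74))
a,b=f(219,260,70),f(218,470,70);print('barrel yaw',np.arctan2(*(a-b)[1::-1]))
print(delta([H[0],H[1],125],-.14))
E
```

```text
head [ 622.62189859 -183.3578       74.        ]
[ 650.57540001 -187.25905039   83.        ] [ 539.33598137 -171.71880134   80.        ] 112.35972409634994 yaw -0.13880259808154774
btn [ 504.35377571 -166.20620659   62.        ] wall [ 667.0153401  -189.52036105   74.        ] [ 671.88931817 -190.21556867   74.        ]
barrel yaw -0.1462396322902755
(array([ 7.87, -0.13, 16.65]), array([-0.0004,  0.002 ,  0.0007]))
```

{"name": "send_rows", "arguments": {"rows": [[[3,0,3,0,0,0],[6,-0.1,6,0,0,0],[7.8,-0.1,9.5,0,0,0],[7.8,-0.1,12.5,0,0,0],[7.8,-0.1,15,0,0,0],[7.8,-0.1,16.5,0,0,0],[7.8,-0.1,16.8,0,0,0],[7.8,-0.1,16.8,0,0,0],[7.8,-0.1,16.8,0,0,0]]], "grip": 0}}

```text
clock: 8.35
eef_pos: [623.7, -184.2, 126.2]
tool_rot: [3.141, -0.002, -0.139]
force: [0.1, 0.0, 0.4]
width: 85.5
gripper_force: 0.0
```

{"name": "send_rows", "arguments": {"rows": [[[0,0,0,0,0,0],[0,0,0,0,0,0],[0,0,0,0,0,0],[0,0,0,0,0,0],[0,0,0,0,0,0],[0,0,0,0,0,0],[0,0,0,0,0,0],[0,0,0,0,0,0]]], "grip": 255}}

```text
clock: 9.15
eef_pos: [623.2, -183.8, 125.5]
tool_rot: [-3.141, -0.001, -0.139]
force: [-1.5, 0.5, 6.1]
width: 21.0
gripper_force: 59.2
```

{"name": "send_rows", "arguments": {"rows": [[[0,0,-0.3,0,0,0],[0,0,-1,0,0,0],[0,0,-2.5,0,0,0],[0,0,-4.5,0,0,0],[0,0,-7,0,0,0],[0,0,-10,0,0,0],[0,0,-13,0,0,0],[0,0,-15,0,0,0],[0,0,-15,0,0,0],[0,0,-15,0,0,0]]]}}

```text
clock: 10.15
eef_pos: [622.7, -183.9, 275.2]
tool_rot: [3.142, -0.0, -0.139]
force: [1.1, 1.1, -2.9]
width: 20.9
gripper_force: 58.6
```

```bash
python3 -c "
from h import *
s=ctrl.read_state();print(s['clock'],s['eef_pos'],s['tool_rot'],s['force'],s['width'])
print(delta([480,150,277],-.14))"
```

```text
10.15 [ 622.73383508 -183.90896907  275.22155137] [ 3.14158352e+00 -4.68489573e-04 -1.39298456e-01] [ 1.05253985  1.12095368 -2.9311941 ] 20.861619830699116
(array([-18.77, -31.09,  -0.19]), array([ 0.    , -0.0005,  0.0007]))
```

{"name": "send_rows", "arguments": {"rows": [[[-0.9,-1.5,0,0,0,0],[-3,-5,0,0,0,0],[-5.4,-9,0,0,0,0],[-7.8,-13,0,0,0,0],[-10.2,-17,0,0,0,0],[-12.6,-21,0,0,0,0],[-15,-25,0,0,0,0],[-17.1,-28.5,0,0,0,0],[-18.4,-30.5,0,0,0,0],[-18.8,-31.1,0,0,0,0]]]}}

```text
clock: 11.15
eef_pos: [477.6, 153.2, 273.6]
tool_rot: [3.141, 0.004, -0.134]
force: [0.2, -0.1, -2.1]
width: 20.8
gripper_force: 58.8
```

{"name": "send_rows", "arguments": {"rows": [[[0,0,0,0,0,0],[0,0,0,0,0,0],[0,0,0,0,0,0],[0,0,0,0,0,0]]]}}

```text
clock: 11.55
eef_pos: [480.5, 148.7, 274.8]
tool_rot: [3.141, -0.0, -0.142]
force: [0.2, 0.7, -1.8]
width: 20.4
gripper_force: 58.8
```

```bash
python3 - <<'E'
from h import *
import pickle
d=cam('wrist','pics/w6.png');pickle.dump(d,open('w6.pkl','wb'))
s=ctrl.read_state();print(s['clock'],s['eef_pos'],s['tool_rot'])
p=proj(d,[536.5,167.7,75]);print(p)
E
```

```text
11.6 [480.42774535 148.97751822 274.87526138] [ 3.14122888e+00 -2.37157527e-04 -1.41427584e-01]
[242.64342893 123.39209462]
```

View pics/w6.png

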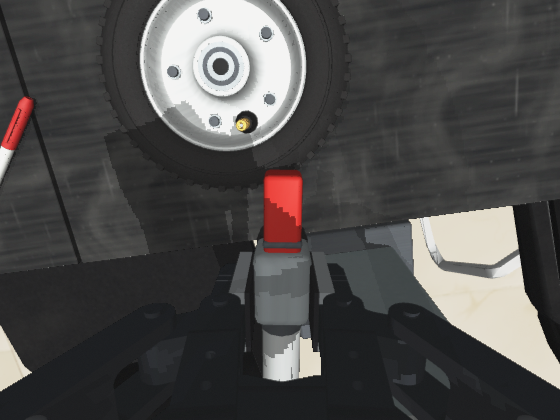

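The brass stem shows at (244,124), very close to the predicted (242.6,123.4). The gauge sits straight in the grip, with its nose centred at u≈283.

```bash
python3 - <<'E'
from h import *
import pickle
d=pickle.load(open('w6.pkl','rb'))
def yel(img,x0,x1,y0,y1):
    h=cv2.cvtColor(np.ascontiguousarray(img),cv2.COLOR_RGB2HSV);m=cv2.inRange(h,(15,90,60),(40,255,255))
    k=np.zeros_like(m);k[y0:y1,x0:x1]=m[y0:y1,x0:x1];ys,xs=np.nonzero(k)
    return xs.mean(),ys.mean(),xs.min(),xs.max(),ys.min(),ys.max(),len(xs)
print(yel(d['pixels'],225,265,105,140))
T=cam('top');print(yel(T['pixels'],250,272,226,246))
S=cam('scene');sy=yel(S['pixels'],298,315,222,250);print(sy)
for u,v in [(244,124),(242.6,125)]:print(plane(d,u,v,75),tri((d,u,v),(S,(sy[2]+sy[3])/2,sy[4]+1)))
# hand check: nose end centre, head centre predicted
s=ctrl.read_state();R=Rt(s);g=s['eef_pos']+R@[-.6,0,63.5]
for q in ([44,0,-7],[44,7,-7],[44,-7,-7]):print(proj(d,g+R@q))
E
python3 - <<'E'
import cv2
a=cv2.imread('pics/w6.png')[100:150,220:270];cv2.imwrite('pics/m6.png',cv2.resize(a,(500,500),interpolation=cv2.INTER_NEAREST))
E
```

```text
(np.float64(242.65925925925927), np.float64(123.85185185185185), np.int64(236), np.int64(249), np.int64(118), np.int64(131), 135)
(np.float64(259.4), np.float64(235.2), np.int64(259), np.int64(260), np.int64(234), np.int64(236), 5)
(np.float64(306.02941176470586), np.float64(237.02941176470588), np.int64(305), np.int64(307), np.int64(231), np.int64(243), 34)
[535.94148712 166.80829389  75.        ] (array([537.1056099 , 167.58739017,  73.43033471]), array([1.4, 1.4]))
[535.39073935 167.92304872  75.        ] (array([536.59508711, 168.60978929,  74.32155724]), array([1.4, 1.4]))
[276.02399565 176.58696668]
[295.98497679 176.56051179]
[256.06425464 176.61341991]
```

View pics/m6.png

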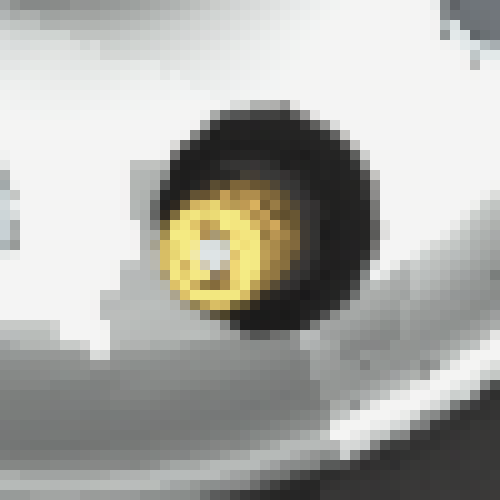

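Tip centre is at about (241,125). The nose was predicted at u=276 but seen at 283, so I'll check the wrist camera's bias against the closed fingertips seen in w3.

```bash
python3 - <<'E'
from h import *
import pickle
d=pickle.load(open('w6.pkl','rb'));M=np.array(d['mount']);print(M.round(3).tolist(),d['cx'],d['cy'])
t=dict(d);t['E']=M
for z in (30,54,73):print(z,proj(t,np.array([11,0,z])))
# seam columns in w3 and red nose extents in w6
a=cv2.imread('pics/w3.png').mean(2)
for v in (255,270,285):
    r=a[v,262:302];print(v,r.round(0).astype(int).tolist())
p=np.ascontiguousarray(d['pixels']);h=cv2.cvtColor(p,cv2.COLOR_RGB2HSV);m=cv2.inRange(h,(0,120,60),(8,255,255))|cv2.inRange(h,(172,120,60),(180,255,255))
for v in (174,178,185,200,220,235):
    x=np.nonzero(m[v,200:350])[0]+200;print(v,x.min(),x.max())
s=ctrl.read_state();print(s['eef_pos'],'residual')
E
```

```text
[[-0.0, 0.961, 0.276, 68.81], [1.0, -0.0, 0.001, 1.145], [0.001, 0.276, -0.961, -70.577], [0.0, 0.0, 0.0, 1.0]] 281.39058829829855 205.59660994873107
30 [277.85593917 296.73879966]
54 [278.49693259 263.28572823]
73 [278.86813355 243.91296749]
255 [121, 121, 119, 104, 97, 98, 98, 97, 98, 98, 98, 97, 98, 98, 98, 93, 31, 31, 32, 31, 31, 32, 31, 47, 98, 98, 98, 98, 98, 97, 98, 98, 98, 98, 98, 99, 105, 119, 119, 119]
270 [37, 58, 98, 98, 98, 98, 98, 98, 98, 98, 98, 98, 98, 98, 95, 63, 32, 32, 31, 32, 30, 31, 32, 38, 70, 98, 98, 92, 91, 91, 91, 91, 91, 92, 91, 91, 91, 88, 46, 33]
285 [90, 91, 91, 91, 91, 91, 91, 92, 91, 92, 91, 91, 91, 91, 87, 44, 30, 31, 30, 31, 30, 30, 30, 32, 53, 91, 91, 91, 91, 91, 92, 91, 91, 91, 91, 91, 91, 91, 91, 86]
174 265 300
178 264 301
185 264 302
200 264 301
220 264 301
235 264 300
[480.23035915 149.47959545 274.92984219] residual
```

All ten views are used, so I go on by numbers and force. The wrist camera has about 1 mm of y bias, which puts the valve at about (535.6,169.3) and the TCP target at (536.2,170.3).

```bash
python3 -c "
from h import *
print(delta([536.2,170.3,190],-.14), ctrl.read_state()['force'])"
```

```text
(array([ 5.25, -2.85,  8.49]), array([ 0.0001, -0.0002, -0.0005])) [ 0.10215406 -0.39581085 -2.06119463]
```

{"name": "send_rows", "arguments": {"rows": [[[1.5,-0.9,1,0,0,0],[3.5,-1.9,3,0,0,0],[4.9,-2.7,5,0,0,0],[5.3,-2.9,7,0,0,0],[5.3,-2.9,8.1,0,0,0],[5.3,-2.9,8.5,0,0,0],[5.3,-2.9,8.5,0,0,0],[5.3,-2.9,8.5,0,0,0],[5.3,-2.9,8.5,0,0,0]]]}}

```text
clock: 12.6
eef_pos: [536.8, 171.6, 191.0]
tool_rot: [-3.141, -0.002, -0.139]
force: [0.4, 0.4, -1.5]
width: 20.4
gripper_force: 58.8
```

{"name": "send_rows", "arguments": {"rows": [[[0,0,0.3,0,0,0],[0,0,0.6,0,0,0],[0,0,0.9,0,0,0],[0,0,1.0,0,0,0],[0,0,1.0,0,0,0]]]}}

```text
clock: 13.1
eef_pos: [536.3, 171.5, 179.6]
tool_rot: [3.141, 0.001, -0.139]
force: [0.1, -0.9, -1.7]
width: 20.8
gripper_force: 58.8
```

{"name": "send_rows", "arguments": {"rows": [[[0,0.1,0.15,0,0,0],[0,0.1,0.3,0,0,0],[0,0.1,0.45,0,0,0],[0,0.1,0.6,0,0,0],[0,0.1,0.6,0,0,0]]]}}

```text
clock: 13.6
eef_pos: [536.2, 170.5, 173.7]
tool_rot: [3.141, 0.0, -0.139]
force: [-0.3, 0.3, -1.1]
width: 20.4
gripper_force: 58.8
```

```bash
python3 -c "
from h import *
s=ctrl.read_state();print(s['eef_pos'],s['tool_rot'],s['force'],s['torque'])"
```

```text
[536.21114345 170.52291138 173.66404142] [ 3.14142300e+00  3.48160203e-04 -1.39208011e-01] [-0.334717    0.26044848 -1.14868682] [ 0.00220933 -0.04035942  0.00385552]
```

{"name": "send_rows", "arguments": {"rows": [[[0,0,0.1,0,0,0],[0,0,0.2,0,0,0],[0,0,0.3,0,0,0],[0,0,0.3,0,0,0]]]}}

```text
clock: 14.0
eef_pos: [536.4, 170.6, 171.1]
tool_rot: [-3.141, -0.0, -0.139]
force: [-0.9, 0.2, 2.3]
width: 20.7
gripper_force: 59.3
```

{"name": "send_rows", "arguments": {"rows": [[[0,0,0.1,0,0,0],[0,0,0.2,0,0,0],[0,0,0.3,0,0,0],[0,0,0.3,0,0,0]]]}}

```text
clock: 14.4
eef_pos: [536.4, 170.6, 168.0]
tool_rot: [-3.141, -0.0, -0.139]
force: [-0.3, -0.5, 4.6]
width: 20.9
gripper_force: 59.6
```

{"name": "send_rows", "arguments": {"rows": [[[0,0,0.1,0,0,0],[0,0,0.2,0,0,0],[0,0,0.3,0,0,0],[0,0,0.3,0,0,0]]]}}

```text
clock: 14.8
eef_pos: [536.5, 170.6, 165.2]
tool_rot: [-3.141, -0.0, -0.139]
force: [-1.5, -0.2, 7.6]
width: 20.4
gripper_force: 59.8
```

{"name": "send_rows", "arguments": {"rows": [[[0,0,0.1,0,0,0],[0,0,0.2,0,0,0],[0,0,0.3,0,0,0],[0,0,0.3,0,0,0]]]}}

```text
clock: 15.2
eef_pos: [536.5, 170.5, 163.4]
tool_rot: [-3.141, -0.001, -0.139]
force: [-3.7, -0.6, 15.5]
width: 20.8
gripper_force: 61.1
```

{"name": "send_rows", "arguments": {"rows": [[[0,0,0.1,0,0,0],[0,0,0.2,0,0,0],[0,0,0.2,0,0,0],[0,0,0.2,0,0,0],[0,0,0.2,0,0,0]]]}}

```text
clock: 15.7
eef_pos: [536.6, 170.5, 163.1]
tool_rot: [-3.14, -0.001, -0.139]
force: [-7.3, -2.2, 30.9]
width: 20.9
gripper_force: 63.1
```

```bash
python3 -c "
from h import *
s=ctrl.read_state();print(s['eef_pos'],s['tool_rot'],s['force'],s['torque'])
import pickle;T=cam('top','pics/t7.png');S=cam('scene','pics/s7.png')
R=Rt(s);g=s['eef_pos']+R@[-.6,0,63.5]
def wh(d,n,c,r=14):
    u,v=c.astype(int);p=np.ascontiguousarray(d['pixels']);print(n,c.round(1))
for q in (111,118,135,150):
  p=g+R@[-q,0,0];print(q,proj(T,p).round(1),proj(S,p).round(1))
gr=cv2.cvtColor(np.ascontiguousarray(S['pixels']),cv2.COLOR_RGB2GRAY)
a=proj(S,g+R@[-100,0,0]);b=proj(S,g+R@[-165,0,0])
for k in np.linspace(0,1,27):
  c=a+(b-a)*k;x,y=int(round(c[0])),int(round(c[1]));print(round(100+65*k),gr[y-3:y+4,x-3:x+4].max(),end='; ')
"
```

```text
[536.61877598 170.53491429 163.13575306] [-3.14028248e+00 -1.25551665e-03 -1.39471482e-01] [-7.28706337 -2.23153345 30.87172508] [-0.45510446  1.7082112   0.00392683]
111 [252.1 275.3] [351.7 243. ]
118 [251.7 277.8] [354.7 244.3]
135 [250.7 284. ] [362.1 247.5]
150 [249.8 289.4] [368.8 250.5]
100 247; 102 247; 105 198; 108 207; 110 207; 112 226; 115 239; 118 239; 120 239; 122 239; 125 239; 128 239; 130 252; 132 252; 135 252; 138 252; 140 252; 142 252; 145 252; 148 235; 150 143; 152 88; 155 71; 158 68; 160 68; 162 100; 165 145;
```

Home: hard stop at TCP z 163.1, matching the expected 163.5, and the rod stands about 28 mm out. I'll lift off.

{"name": "send_rows", "arguments": {"rows": [[[0,0,-0.4,0,0,0],[0,0,-0.9,0,0,0],[0,0,-1.5,0,0,0],[0,0,-2.2,0,0,0],[0,0,-3,0,0,0],[0,0,-5,0,0,0],[0,0,-8,0,0,0],[0,0,-11,0,0,0],[0,0,-11.4,0,0,0],[0,0,-11.4,0,0,0]]]}}

```text
clock: 16.8
eef_pos: [536.6, 170.7, 274.7]
tool_rot: [-3.141, -0.002, -0.139]
force: [-0.9, -0.5, -2.5]
width: 20.8
gripper_force: 58.9
```

```bash
python3 -c "
from h import *
s=ctrl.read_state();print(s['clock'],s['eef_pos'],s['tool_rot'],s['force'],s['width'])
print(delta([618.3,-183.1,275],-.1393))"
```

```text
16.8 [536.61641981 170.66609516 274.73030927] [-3.14065283e+00 -1.64105754e-03 -1.39124253e-01] [-0.89350126 -0.49916806 -2.51016693] 20.750757137599997
(array([13.  , 33.9 , -0.04]), array([-0.0009, -0.0016,  0.0002]))
```

{"name": "send_rows", "arguments": {"rows": [[[0.6,1.5,0,0,0,0],[1.9,5,0,0,0,0],[3.5,9,0,0,0,0],[5.1,13.2,0,0,0,0],[6.7,17.5,0,0,0,0],[8.3,21.7,0,0,0,0],[9.9,26,0,0,0,0],[11.5,30,0,0,0,0],[12.7,33,0,0,0,0],[13,33.9,0,0,0,0]]]}}

```text
clock: 17.8
eef_pos: [616.4, -190.5, 271.9]
tool_rot: [3.137, 0.002, -0.147]
force: [0.3, -0.9, -1.7]
width: 20.7
gripper_force: 58.9
```

{"name": "send_rows", "arguments": {"rows": [[[0,0,2,0,0,0],[0,0,4,0,0,0],[0,0,6,0,0,0],[0,0,7,0,0,0],[0,0,7,0,0,0],[0,0,7,0,0,0],[0,0,7,0,0,0]]]}}

```text
clock: 18.5
eef_pos: [618.6, -183.5, 204.9]
tool_rot: [3.141, -0.002, -0.139]
force: [-0.1, -0.3, -1.4]
width: 20.9
gripper_force: 58.9
```

```bash
python3 -c "
from h import *
s=ctrl.read_state();print(s['clock'],s['eef_pos'],s['tool_rot'],s['force'])
print(delta([618.3,-183.1,125.5],-.1393))
d=cam('wrist','pics/w8.png')
h=cv2.cvtColor(np.ascontiguousarray(d['pixels']),cv2.COLOR_RGB2HSV);m=cv2.inRange(h,(0,120,60),(8,255,255))|cv2.inRange(h,(172,120,60),(180,255,255))
for v in (178,200,220,235):
    x=np.nonzero(m[v,200:350])[0]+200;print(v,x.min(),x.max())
o=cv2.inRange(h,(9,150,100),(22,255,255));n,l,st,c=cv2.connectedComponentsWithStats(o)
print([(st[i].tolist(),c[i].round(1).tolist()) for i in range(1,n) if st[i,4]>60])
"
```

```text
18.5 [ 618.57078717 -183.48050712  204.91350925] [ 3.14129828e+00 -1.76612255e-03 -1.39215833e-01] [-0.10689905 -0.29175546 -1.3672095 ]
(array([-0.05, -0.04,  7.94]), array([ 0.0003, -0.0018,  0.0001]))
178 264 301
200 264 301
220 264 300
235 263 300
[([122, 0, 81, 45, 1055], [171.4, 20.4]), ([237, 123, 82, 54, 2718], [277.5, 149.8]), ([243, 321, 19, 36, 287], [255.5, 339.9]), ([300, 325, 15, 32, 236], [305.6, 344.8])]
```

{"name": "send_rows", "arguments": {"rows": [[[-0.1,0,1.5,0,0,0],[-0.1,0,3,0,0,0],[-0.1,0,4.2,0,0,0],[-0.1,0,5.2,0,0,0],[-0.1,0,6,0,0,0],[-0.1,0,6.6,0,0,0],[-0.1,0,6.6,0,0,0]]]}}

```text
clock: 19.25
eef_pos: [616.7, -182.8, 136.9]
tool_rot: [-3.141, 0.001, -0.139]
force: [0.5, 1.0, -2.0]
width: 20.6
gripper_force: 59.0
```

{"name": "send_rows", "arguments": {"rows": [[[0,0,0.3,0,0,0],[0,0,0.6,0,0,0],[0,0,0.9,0,0,0],[0,0,1.2,0,0,0],[0,0,1.3,0,0,0],[0,0,1.3,0,0,0]]]}}

```text
clock: 19.85
eef_pos: [617.2, -182.9, 125.5]
tool_rot: [-3.141, -0.0, -0.139]
force: [-0.8, 1.3, 3.8]
width: 21.1
gripper_force: 59.6
```

Seated: there is slight upward force at z 125.5. I'll open and lift clear.

{"name": "send_rows", "arguments": {"rows": [[[0,0,0,0,0,0],[0,0,0,0,0,0],[0,0,0,0,0,0],[0,0,0,0,0,0],[0,0,0,0,0,0],[0,0,0,0,0,0],[0,0,0,0,0,0],[0,0,0,0,0,0]]], "grip": 0}}

```text
clock: 20.65
eef_pos: [617.0, -183.1, 124.9]
tool_rot: [-3.142, 0.0, -0.139]
force: [0.1, -0.3, -0.2]
width: 85.3
gripper_force: 0.0
```

{"name": "send_rows", "arguments": {"rows": [[[0,0,-1,0,0,0],[0,0,-3,0,0,0],[-1,0,-6,0,0,0],[-4,0,-10,0,0,0],[-7.5,0,-14,0,0,0],[-7.5,0,-16.5,0,0,0],[-7.5,0,-16.8,0,0,0],[-7.5,0,-16.8,0,0,0],[-7.5,0,-16.8,0,0,0],[-7.5,0,-16.8,0,0,0]]]}}

```text
clock: 21.65
eef_pos: [542.5, -172.4, 291.6]
tool_rot: [-3.141, 0.002, -0.139]
force: [-0.7, 0.9, 0.3]
width: 85.3
gripper_force: 0.0
```

```bash
python3 - <<'E'
from h import *
d=cam('wrist','pics/w9.png');s=ctrl.read_state();print(s['clock'],s['eef_pos'],s['width'],s['force'])
p=np.ascontiguousarray(d['pixels']);h=cv2.cvtColor(p,cv2.COLOR_RGB2HSV)
m=cv2.inRange(h,(0,120,60),(6,255,255))|cv2.inRange(h,(173,120,60),(180,255,255))
n,l,st,c=cv2.connectedComponentsWithStats(m)
for i in range(1,n):
    if st[i,4]>60: x,y,w,hh=st[i,:4];print('red',st[i].tolist(),plane(d,c[i][0],y,69).round(1),plane(d,c[i][0],y+hh,69).round(1))
w=cv2.inRange(h,(0,0,160),(180,30,255));w[:,:255]=0;w[:,300:]=0
n,l,st,c=cv2.connectedComponentsWithStats(w)
for i in range(1,n):
    if st[i,4]>40: x,y,ww,hh=st[i,:4];print('white',st[i].tolist(),plane(d,x+ww/2,y,67).round(1),plane(d,x+ww/2,y+hh,62).round(1))
E
```

```text
21.7 [ 542.49896764 -172.48720669  291.56643521] 85.26734359105576 [-0.53418086  0.34958072 -0.08732873]
red [273, 28, 19, 36, 674] [ 659.7 -190.1   69. ] [ 635.5 -186.7   69. ]
red [539, 132, 21, 20, 224] [ 556.8 -388.9   69. ] [ 540.9 -389.9   69. ]
red [548, 156, 12, 10, 79] [ 537.3 -392.6   69. ] [ 529.1 -393.1   69. ]
white [255, 13, 6, 11, 47] [ 672.3 -174.4   67. ] [ 666.  -173.1   62. ]
white [269, 49, 31, 106, 1641] [ 645.7 -190.1   67. ] [ 566.9 -179.3   62. ]
white [255, 55, 8, 94, 503] [ 644.2 -170.7   67. ] [ 574.6 -159.4   62. ]
white [272, 118, 19, 101, 1313] [ 596.6 -181.    67. ] [ 512.9 -169.2   62. ]
white [278, 229, 6, 7, 42] [ 505.7 -167.8   67. ] [ 497.6 -166.7   62. ]
white [278, 237, 6, 10, 60] [ 498.6 -166.8   67. ] [ 487.4 -165.2   62. ]
white [274, 253, 13, 11, 93] [ 484.  -164.3   67. ] [ 471.4 -162.5   62. ]
white [295, 352, 5, 27, 121] [ 382.  -166.2   67. ] [ 347.2 -161.9   62. ]
```

The nose ends at x≈660, which puts the grip at about (616.5,-183) against the seat at (617.7,-183). The button ends at x≈471, so the rod is about 28 mm out. Handing in.

```bash
python3 -c "
from cell import ctrl
print(ctrl.finish_job())"
```

```text
the job is handed in; nothing more can be done
None
```

The job is handed in with no verdict returned: I pushed the rod in, pressed the chuck fully home on the valve, and laid the gauge back within about 2 mm of its seat with the rod about 28 mm out, at 21.7 s on the clock.

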